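# Third hand at the drill jig: slide a bar in and hold it against the spring stop

## Task

Slide the square aluminium bar endwise into the open mouth of the grey drill jig and press it against the spring stop inside, gently, without disturbing the other things on the bench. Keep it held there with a steady push of about 12 newtons, so that I can tighten the clamp screw: some of the green band, but no red, must show on the plunger's tail behind the dark stop block. Finish while still holding the bar and pushing; do not let go.

Things in the scene. Friction and masses are not known exactly. Their poses are not given: they have to be found in the camera images.
- bar_center (a point): Centre of the loose plain aluminium bar, 180 mm long, 18 x 18 mm in section, about 0.16 kg; both ends alike (slightly stepped over the last 2 mm), dark scribe lines 30 mm either side of the middle, a black cross hole at the middle. x runs along its length, z up; it lies flat on the bench at first, centre 9 mm up.
- jig: Grey drill jig fixed to the bench: base plate 136 x 70 x 10 mm, origin at the centre of its underside, z up, x the way the bar slides in. Sleeve from x -68 (mouth) to 32 mm, 41 wide, 50 high, open above between two straps; a black clamp knob at x = 10 mm reaches z = 70 mm. Dark steel stop block 44 wide, x 32 to 68, top z = 54 mm.
- jig_mouth (a point): Centre of the sleeve's mouth on the bore axis, 30.5 mm above the bench; axes as the jig's (x into the bore). The bore is 21 x 21 mm, its floor 20 mm above the bench. Four lead-in plates stand 8 mm out in front of the mouth and flare about 5 mm to each side.
- plunger_face (a point): Centre of the brass face, 17 mm in diameter, of the spring plunger, on the bore axis; untouched it stands 72 mm inside the mouth. Axes as the jig's; it moves along x when pressed.
- plunger (a joint): How far the plunger is pressed in, m: 0 untouched, travel 0.025. Its spring pushes back with 2.1 N plus 0.7 N per mm (7.7 N at 8 mm, 11.9 N at 14 mm, 16.1 N at 20 mm); at 25 mm it is hard on its end. Its 10 mm thick tail sticks 8 mm out of the stop block's rear at rest, more as it is pressed: green begins to show at 8.5 mm, red at 20 mm.
- ring_stick: White tapered ring stick, 24 x 200 x 24 mm, lying along y at the back; leave alone. Origin under its middle.
- masking_tape: Roll of tape, 98 mm across, 25 mm high; leave alone. Origin under its middle.
- polish_pot: Pot with a red lid, 62 mm across, 48 mm high; leave alone. Origin under its middle.
- pumice_pot: Pot with a blue-green lid, 56 mm across, 70 mm high; leave alone. Origin under its middle.
There are look-alikes about, which are no part of the job. What is shaped like the part that bears bar_center but yellow is not meant.

How it is judged:
By the outcome, as a careful person would: the job done as asked, in the order asked, and still so for the second after the job is handed in, while the arm keeps its last pose, push and grip.
It also fails if it takes over 43 s, if anything falls off the work surface, if the arm or the gripper's body presses on something with over 40 N, if the wrist force passes 120 N, or if a joint passes its speed limit or range.

## Robot

A 6-joint arm with a two-finger parallel gripper is mounted at the origin on a cart in front of the work surface, level with it; the furniture and walls round the work are solid. World frame = base frame: x ahead of the robot, y to its left, z up, the work surface at z = 0. Lengths are in m, angles in rad, forces in N, time in s.
With the tool pointing down it reaches from about 0.375 to 0.75 m from the base axis. Payload 9 kg.
Tool frame: the origin (TCP) lies at the centre of the arm's flange, where the gripper is bolted on; the fingertips stand 173 mm ahead of it and the grasp point (between the pads) lies 155 mm ahead of it; x points along the fingers, y is the direction in which the jaws open and shut, and the axes are right-handed (so a half turn about x gives the same grasp; the last joint's range is limited). The gripper opens to 85 mm and grips with 20 to 120 N. Pads are 22 mm wide; open, the fingers measure 114 mm over their backs; the gripper's body (76 mm by 85 mm) begins 54 mm behind the grasp point. The pads swing forward as they close: fully open they stand 13 mm farther back than shut.
Start: joints at [1.021, 0.104, 0.097, 1.564, 0, 1.353], TCP at [0.195, 0.567, 0.405] pointing down, gripper open.
Joint ranges: [-2.99, 2.99], [-0.84, 1.86], [-1.1, 1.16], [-1.84, 2.11], [-1.51, 1.56], [-3.14, 3.14]. Speed limits (rad/s): [2.22, 2.22, 2.57, 3.14, 3.14, 3.14].

## Interface

Orientations are given as [roll, pitch, yaw] about the fixed x, y, z axes, in that order (R = Rz(yaw) Ry(pitch) Rx(roll)).
In Python, from plant import sensors, imaging, robot gives the robot as it stands.
- The arm moves only by the shell command python3 -m handwheel 'ROWS'. ROWS is JSON, a list of rows, each a list of 3 entries, a list of its own where there are three numbers: the shift along the tool's x, y, z in m, then the turn, a rotation vector about the tool's x, y, z in rad, then the gripper command: -1 is fully open, 1 is shut, values between are in proportion. A call has 1 to 20 rows; each row is the pose to reach, as a shift and turn from the pose commanded when the call began, along the tool's axes at that moment; what a row does not reach only later rows make up. A row lasts 1/8 s, in which the tool goes at most 62.5 mm and 10.7 degrees, less where a joint would pass 70% of its speed; a pose out of reach is approached as far as the arm can. A call with a gripper value outside its range is refused whole. The fingers move at their own pace and stop on an object; the grip force is fixed at half the most. Time passes only in rows, so rows that repeat a pose let the fingers close. It gives the time, the measured TCP pose, the force and the opening at its end, in the units of the state.
- sensors.get_obs(): the state, without advancing time (a new reading comes with each control period).
- imaging.capture(name): name is "side" or "top"; returns (picture, depth): 384x512x3 uint8, blue, green, red; 384x512 float32, m along the optical axis (not along the pixel's ray), 0 where there is no reading.
- imaging.camera_info(name): a dict with "fx", "fy", "cx", "cy" (pixels), "k1" (the pictures are not rectified: a ray, as slopes to the right and down, at radius r is drawn at 1 + k1 r^2 times it, then the intrinsics apply), "R" (3x3) and "t" (3): a world point X has camera coordinates R X + t. Camera axes: x right, y down, z forward; pixel columns grow to the right and rows downward; lengths in m; the calibration is good to about 2 mm. A picture is of the moment at which its call begins. camera_info takes no time and is no camera call.
- robot.job_done(): hands the job in, once; it reports no verdict.
The state is a dict: "t": time; "qpos": joint angles; "qvel": joint speeds; "effort": joint torques, N m; "tool_pos": TCP position; "ee_rot": TCP orientation; "wrist_force": force on the tool from outside, world axes, zero at the start; "wrist_torque": the same for the moment, N m; "gripper_width": finger opening in m.
Only numpy, scipy, OpenCV 4.12 (cv2) and the standard library are available. Lean on these libraries where they do the work, as an engineer would, in place of code of your own. Each camera call takes 0.05 s, during which the arm holds its last target.

## Working session

There is one attempt and no reset: what is moved stays moved. The work goes in short steps, Python scripts to look and compute and a shell command to move; the robot and the scene stay as the last step left them, time stands still between calls to the robot, and variables do not carry over. Pictures are saved under pics/ and viewed, and the job is handed in when it is done.

```bash
ls; mkdir -p pics; python3 - <<'E'
from plant import sensors, imaging, robot
import cv2, numpy as np
o=sensors.get_obs(); print(o)
for n in("top","side"):
    p,d=imaging.capture(n); cv2.imwrite(f"pics/{n}0.png",p); np.save(f"pics/{n}0.npy",d)
    print(imaging.camera_info(n))
E
```

```text
pics
{'t': 0.0, 'qpos': array([ 1.02127945e+00,  1.04690656e-01,  9.64785046e-02,  1.56391762e+00,
       -3.57719750e-06,  1.35308446e+00]), 'qvel': array([-0.00078383, -0.00103428, -0.00052951, -0.00103454, -0.00011941,
        0.00108148]), 'effort': array([ 8.93278630e-04, -5.56931055e+01,  5.03645325e+01,  1.67612132e-02,
       -3.28936685e-04,  1.60248288e-05]), 'tool_pos': array([0.19538917, 0.56717773, 0.40393233]), 'ee_rot': array([-1.78582553,  1.56946288, -2.11763053]), 'wrist_force': array([-0.01985508,  0.73774018, -0.54092508]), 'wrist_torque': array([-0.01278798, -0.00204136,  0.01654019]), 'gripper_width': 0.0855797023296408}
{'fx': 458.5631806083606, 'fy': 458.5631806083606, 'cx': 247.27875587191247, 'cy': 196.13880079032796, 'k1': -0.07568751832599617, 'R': array([[-0.00858164, -0.99962377, -0.02605154],
       [-0.98931711,  0.01227887, -0.14526143],
       [ 0.14552666,  0.02452666, -0.98905027]]), 't': array([0.07568137, 0.57058668, 1.10474607])}
{'fx': 395.86891842068474, 'fy': 395.86891842068474, 'cx': 257.8011141483573, 'cy': 197.55472761731482, 'k1': -0.13689459047024935, 'R': array([[ 0.89300216, -0.45001657,  0.00567615],
       [-0.23912238, -0.48511794, -0.84111894],
       [ 0.38127107,  0.74976374, -0.54082041]]), 't': array([-0.50128625,  0.23105997,  0.85029837])}
```

View pics/top0.png

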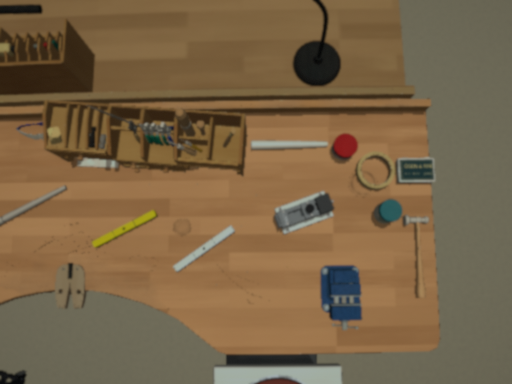

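View pics/side0.png

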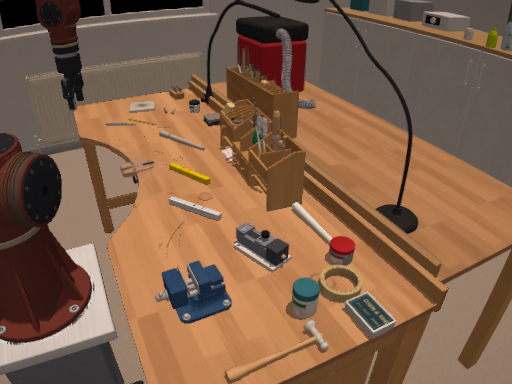

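```bash
python3 - <<'E'
import cv2, numpy as np
p=cv2.imread("pics/top0.png")
a=cv2.resize(p[215:280,165:245],None,fx=9,fy=9,interpolation=cv2.INTER_CUBIC); cv2.imwrite("pics/c_bar.png",a)
a=cv2.resize(p[180:245,262:342],None,fx=9,fy=9,interpolation=cv2.INTER_CUBIC); cv2.imwrite("pics/c_jig.png",a)
p=cv2.imread("pics/side0.png")
a=cv2.resize(p[185:275,160:300],None,fx=5.5,fy=5.5,interpolation=cv2.INTER_CUBIC); cv2.imwrite("pics/c_side.png",a)
E
```

```text
(no output)
```

View pics/c_bar.png

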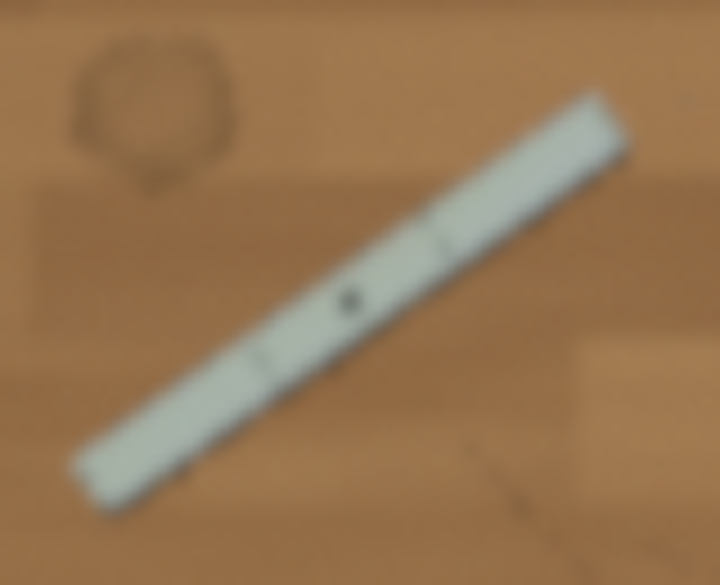

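View pics/c_jig.png

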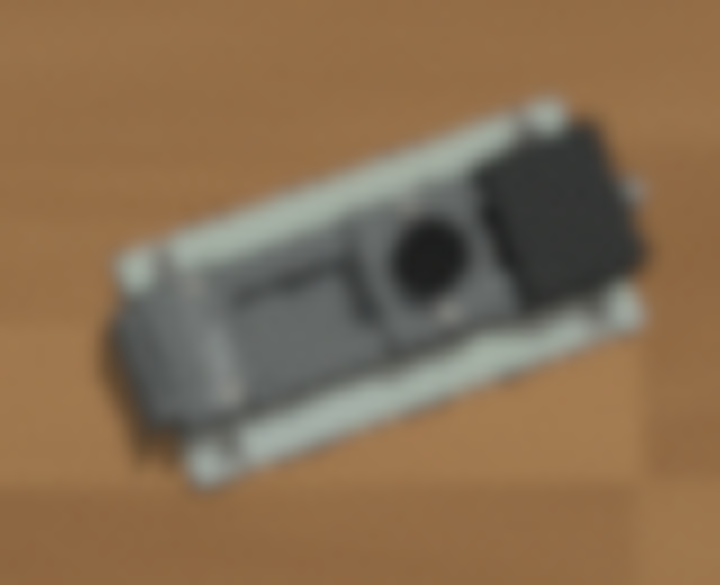

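View pics/c_side.png

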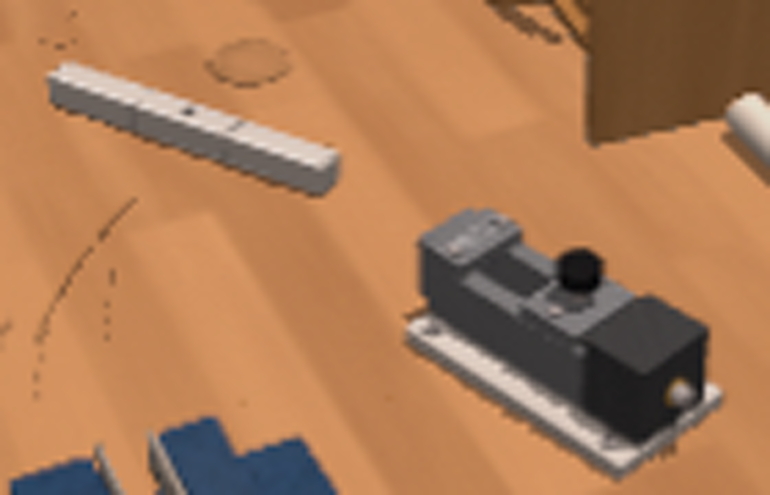

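```bash
cat > h.py <<'E'
import numpy as np, cv2
from plant import sensors, imaging, robot
from scipy.optimize import least_squares
from scipy.spatial.transform import Rotation as Ro
def proj(n,X):
    c=imaging.camera_info(n); X=np.atleast_2d(X)@c["R"].T+c["t"]
    s=X[:,:2]/X[:,2:]; s=s*(1+c["k1"]*(s**2).sum(1,keepdims=True))
    return s*[c["fx"],c["fy"]]+[c["cx"],c["cy"]]
def unproj(n,uv,z):
    return least_squares(lambda p:(proj(n,[p[0],p[1],z])-uv).ravel(),[.5,0]).x
def crop(c,f,off): return (np.array(c,float)+.5)/f-.5+np.array(off)
def fit2(mods,x0):  # mods: list (cam,model Nx3,uv) ; pose x,y,yaw
    def pts(p,m):
        c,s=np.cos(p[2]),np.sin(p[2]); return np.c_[p[0]+c*m[:,0]-s*m[:,1],p[1]+s*m[:,0]+c*m[:,1],m[:,2]]
    f=lambda p:np.concatenate([(proj(n,pts(p,np.array(m)))-uv).ravel() for n,m,uv in mods])
    r=least_squares(f,x0,loss='soft_l1'); return r.x,r.fun if False else f(r.x).reshape(-1,2)
E
python3 - <<'E'
from h import *
np.set_printoptions(precision=4,suppress=True)
t=lambda c:crop(c,9,(165,215)); j=lambda c:crop(c,9,(262,180)); s=lambda c:crop(c,5.5,(160,185))
bt=t([(72,462),(115,515),(630,145),(597,92),(349,300),(261,360),(442,245)])
for q in bt: print(unproj("top",q,.018))
for q in s([(62,63),(50,82),(322,165),(340,152),(190,111)]): print('side',unproj("side",q,.018))
bm=np.array([(-90,9,18),(-90,-9,18),(90,-9,18),(90,9,18),(0,0,18),(-30,0,18),(30,0,18)])/1e3
bs=np.array([(-90,9,18),(-90,-9,18),(90,-9,18),(90,9,18),(0,0,18)])/1e3
ms=s([(62,63),(50,82),(322,165),(340,152),(190,111)])
for m in ([("top",bm,bt)],[("side",bs,ms)],[("top",bm,bt),("side",bs,ms)]):
    x,r=fit2(m,[.4,.1,-1]); print('bar',x,r.round(1).tolist())
jt=j([(120,255),(205,488),(645,325),(560,100),(475,170),(595,120),(645,265),(530,310),(430,255)])
jm=np.array([(-68,35,10),(-68,-35,10),(68,-35,10),(68,35,10),(32,22,54),(68,22,54),(68,-22,54),(32,-22,54),(10,0,70)])/1e3
js=s([(720,390),(617,478),(407,335),(650,295),(708,330),(640,380),(582,340),(580,258)])
jn=np.array([(68,35,10),(68,-35,10),(-68,-35,10),(32,22,54),(68,22,54),(68,-22,54),(32,-22,54),(10,0,70)])/1e3
for m in ([("top",jm,jt)],[("side",jn,js)],[("top",jm,jt),("side",jn,js)]):
    x,r=fit2(m,[.4,-.1,-1.2]); print('jig',x,r.round(1).tolist())
E
```

```text
[0.3996 0.2602]
[0.3849 0.2479]
[0.487  0.1033]
[0.5021 0.1125]
[0.4443 0.1824]
[0.4277 0.2072]
[0.4595 0.1563]
side [0.3978 0.2584]
side [0.3865 0.2426]
side [0.49   0.1053]
side [0.5026 0.112 ]
side [0.4457 0.1821]
bar [ 0.4436  0.1815 -0.9637] [[-0.1, -0.0], [-0.9, 0.0], [0.3, -0.2], [-0.1, -0.1], [0.4, 0.3], [0.4, 0.5], [-0.2, -0.5]]
bar [ 0.4443  0.1806 -0.9481] [[0.4, -0.2], [-1.2, -0.8], [0.3, 0.6], [0.4, -0.3], [-0.3, 0.4]]
bar [ 0.4439  0.1813 -0.9589] [[0.0, 0.0], [-0.7, 0.0], [0.3, -0.5], [-0.1, -0.4], [0.5, 0.1], [0.5, 0.4], [-0.2, -0.7], [0.4, -0.4], [-1.2, -1.0], [-0.2, 0.7], [0.0, -0.2], [-0.5, 0.3]]
jig [ 0.5332 -0.0731 -1.2387] [[-1.0, 0.3], [-1.0, 0.2], [0.1, 0.3], [-0.2, -0.2], [-0.0, -1.0], [0.2, -0.3], [1.1, 0.2], [0.2, 0.1], [0.5, 0.1]]
jig [ 0.5332 -0.0763 -1.24  ] [[0.7, 0.7], [0.2, -1.3], [-0.7, -1.1], [-0.3, -0.0], [0.4, 0.2], [0.4, -0.2], [-0.4, 0.1], [-0.3, 1.5]]
jig [ 0.5335 -0.0742 -1.2379] [[-0.6, 0.2], [-0.6, 0.1], [0.5, 0.2], [0.2, -0.3], [0.4, -1.1], [0.6, -0.5], [1.5, 0.0], [0.6, -0.0], [0.9, -0.1], [0.4, 0.1], [-0.1, -1.9], [-1.0, -1.6], [-0.7, -0.6], [0.0, -0.4], [0.0, -0.8], [-0.7, -0.5], [-0.6, 1.0]]
```

```bash
cat >> h.py <<'E'
def plan(gx,gy,tcpz,yaw):
    """tool down, tool z axis horizontally along +-yaw"""
    o=sensors.get_obs(); R0=Ro.from_euler('xyz',o["ee_rot"])
    best=None
    for s in (1,-1):
        z=np.array([s*np.cos(yaw),s*np.sin(yaw),0]); x=np.array([0,0,-1.]); y=np.cross(z,x)
        R=Ro.from_matrix(np.c_[x,y,z]); rv=(R0.inv()*R).as_rotvec()
        if best is None or np.linalg.norm(rv)<np.linalg.norm(best[1]): best=(s,rv)
    d=R0.inv().apply(np.array([gx,gy,tcpz])-o["tool_pos"])
    print("zsign",best[0],"shift",d.round(4),"rotvec",best[1].round(4),"deg",np.degrees(np.linalg.norm(best[1])).round(1))
def st():
    o=sensors.get_obs(); R0=Ro.from_euler('xyz',o["ee_rot"]).as_matrix()
    print("t",o["t"].__round__(2),"q",o["qpos"].round(3),"pos",o["tool_pos"].round(4),"zyaw",np.arctan2(R0[1,2],R0[0,2]).round(4),"xax",R0[:,0].round(4),"F",o["wrist_force"].round(2),"T",o["wrist_torque"].round(3),"w",o["gripper_width"].round(4))
E
python3 - <<'E'
from h import *
st(); plan(.4239,.2099,.25,-.96)
E
```

```text
Traceback (most recent call last):
  File "h.py", line 29, in st
    print("t",o["t"].__round__(2),"q",o["qpos"].round(3),"pos",o["tool_pos"].round(4),"zyaw",np.arctan2(R0[1,2],R0[0,2]).round(4),"xax",R0[:,0].round(4),"F",o["wrist_force"].round(2),"T",o["wrist_torque"].round(3),"w",o["gripper_width"].round(4))
                                                                                                                                                                                                                          ^^^^^^^^^^^^^^^^^^^^^^^^
AttributeError: 'float' object has no attribute 'round'
```

```bash
sed -i 's/o\["gripper_width"\].round(4)/round(o["gripper_width"],4)/' h.py
python3 - <<'E'
from h import *
st(); plan(.4239,.2099,.25,-.96)
E
```

```text
t 0.1 q [1.021 0.105 0.097 1.564 0.    1.353] pos [0.1954 0.5672 0.404 ] zyaw -0.3318 xax [-6.e-04 -1.e-03 -1.e+00] F [-0.62  0.2  -0.35] T [-0.009  0.014 -0.005] w 0.0853
zsign 1 shift [ 0.1542 -0.2632  0.3325] rotvec [6.282e-01 1.000e-04 1.200e-03] deg 36.0
```

```bash
python3 -m handwheel '[[[0.05,-0.04,0.05],[0.15,0,0],-1],[[0.08,-0.08,0.1],[0.3,0,0],-1],[[0.1,-0.12,0.15],[0.45,0,0],-1],[[0.12,-0.16,0.2],[0.628,0,0.001],-1],[[0.13,-0.2,0.25],[0.628,0,0.001],-1],[[0.14,-0.23,0.29],[0.628,0,0.001],-1],[[0.154,-0.263,0.3325],[0.628,0,0.001],-1],[[0.154,-0.263,0.3325],[0.628,0,0.001],-1],[[0.154,-0.263,0.3325],[0.628,0,0.001],-1],[[0.154,-0.263,0.3325],[0.628,0,0.001],-1],[[0.154,-0.263,0.3325],[0.628,0,0.001],-1]]'
python3 - <<'E'
from h import *
st(); plan(.4239,.2099,.177,-.96)
p,d=imaging.capture("top"); cv2.imwrite("pics/t1.png",cv2.resize(p[200:300,140:280],None,fx=5,fy=5,interpolation=cv2.INTER_CUBIC))
E
```

```text
t: 1.48
tool_pos: [0.4237, 0.2112, 0.2509]
ee_rot: [1.841, 1.569, 0.883]
wrist_force: [0.6, 0.2, -0.7]
gripper_width: 0.0854
t 1.48 q [ 1.850e-01 -2.630e-01 -5.320e-01  1.301e+00  1.000e-03  1.143e+00] pos [0.4237 0.2112 0.2509] zyaw -0.9582 xax [ 9.e-04  1.e-03 -1.e+00] F [ 0.59  0.24 -0.72] T [-0.007  0.009 -0.027] w 0.0854
zsign 1 shift [ 0.0739 -0.0007  0.0012] rotvec [ 0.0018 -0.0004 -0.0013] deg 0.1
```

View pics/t1.png

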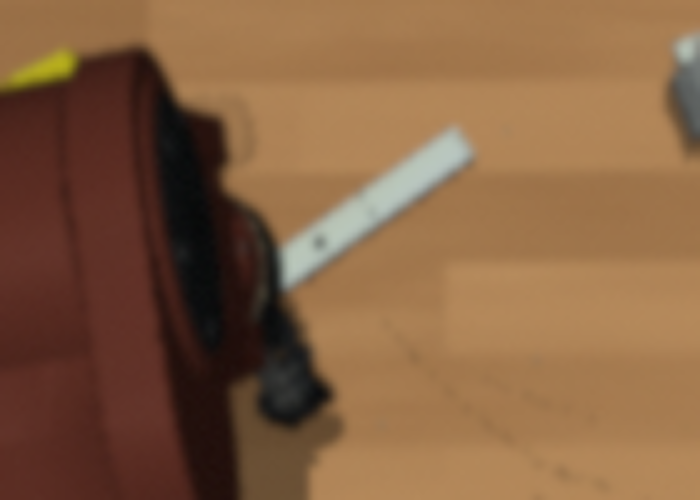

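```bash
python3 -m handwheel '[[[0.03,0,0.001],[0.002,0,-0.001],-1],[[0.055,0,0.001],[0.002,0,-0.001],-1],[[0.068,0,0.001],[0.002,0,-0.001],-1],[[0.073,0,0.001],[0.002,0,-0.001],-1],[[0.074,0,0.001],[0.002,0,-0.001],-1],[[0.074,0,0.001],[0.002,0,-0.001],-1]]'
python3 - <<'E'
from h import *
st()
p,d=imaging.capture("side"); cv2.imwrite("pics/s1.png",cv2.resize(p[130:270,130:300],None,fx=4.5,fy=4,interpolation=cv2.INTER_CUBIC))
E
```

```text
t: 2.28
tool_pos: [0.4252, 0.2097, 0.1775]
ee_rot: [1.396, 1.57, 0.434]
wrist_force: [-0.3, -0.4, 0.8]
gripper_width: 0.0853
t 2.27 q [ 0.181 -0.198 -0.614  1.154  0.     1.143] pos [0.4252 0.2097 0.1775] zyaw -0.9618 xax [ 1.e-03  5.e-04 -1.e+00] F [-0.31 -0.4   0.76] T [ 0.029 -0.019 -0.034] w 0.0853
```

View pics/s1.png

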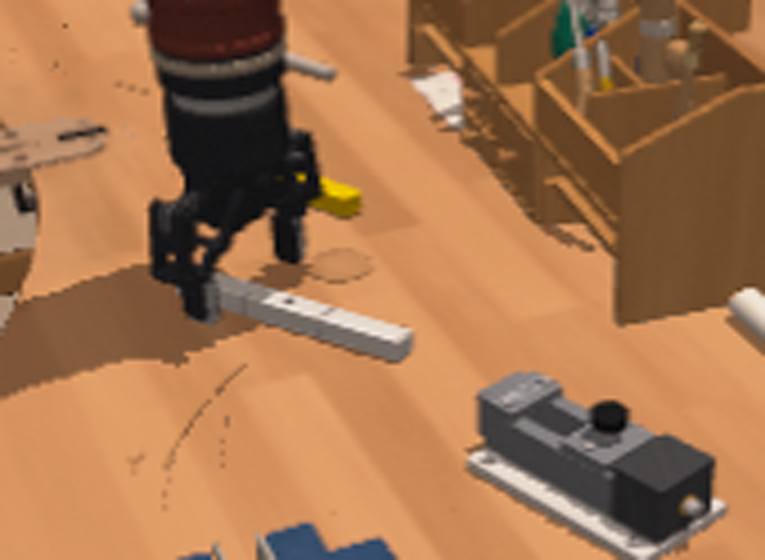

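```bash
python3 -m handwheel '[[[0,0,0],[0,0,0],0],[[0,0,0],[0,0,0],0.4],[[0,0,0],[0,0,0],1],[[0,0,0],[0,0,0],1],[[0,0,0],[0,0,0],1],[[0,0,0],[0,0,0],1],[[0,0,0],[0,0,0],1],[[0,0,0],[0,0,0],1]]'
python3 - <<'E'
from h import *
st()
E
```

```text
t: 3.32
tool_pos: [0.4249, 0.2096, 0.177]
ee_rot: [1.872, 1.57, 0.91]
wrist_force: [-0.4, 0.3, 4.7]
gripper_width: 0.0164
t 3.33 q [ 0.181 -0.197 -0.614  1.154  0.     1.143] pos [0.4249 0.2096 0.177 ] zyaw -0.9618 xax [ 3.e-04  4.e-04 -1.e+00] F [-0.43  0.29  4.72] T [ 0.025  0.081 -0.046] w 0.0164
```

```bash
python3 -m handwheel '[[[-0.01,0,0],[0,0,0],1],[[-0.03,0,0],[0,0,0],1],[[-0.05,0,0],[0,0,0],1],[[-0.05,0,0],[0,0,0],1],[[-0.05,0,0],[0,0,0],1]]'
python3 - <<'E'
from h import *
st(); plan(.4639,.1272,.227,-1.238)
p,d=imaging.capture("side"); cv2.imwrite("pics/s2.png",cv2.resize(p[130:270,130:300],None,fx=4.5,fy=4.2,interpolation=cv2.INTER_CUBIC)); cv2.imwrite("pics/s2f.png",p)
p,d=imaging.capture("top"); cv2.imwrite("pics/t2f.png",p); cv2.imwrite("pics/t2.png",cv2.resize(p[200:300,140:280],None,fx=5,fy=5,interpolation=cv2.INTER_CUBIC))
E
```

```text
t: 3.95
tool_pos: [0.4244, 0.2095, 0.2259]
ee_rot: [-2.25, 1.57, 3.071]
wrist_force: [-0.9, -0.4, -1.0]
gripper_width: 0.0164
t 3.95 q [ 0.181 -0.244 -0.562  1.254  0.     1.143] pos [0.4244 0.2095 0.2259] zyaw -0.9618 xax [-1.2e-03  1.0e-04 -1.0e+00] F [-0.92 -0.43 -1.  ] T [ 0.04   0.049 -0.017] w 0.0164
zsign 1 shift [-0.0011 -0.0147  0.0901] rotvec [ 0.2762 -0.0006  0.001 ] deg 15.8
```

View pics/s2.png

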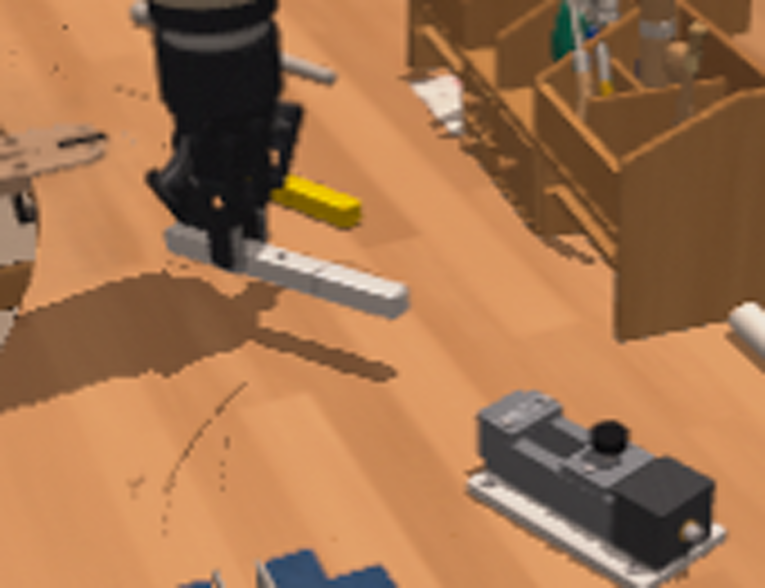

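View pics/t2.png

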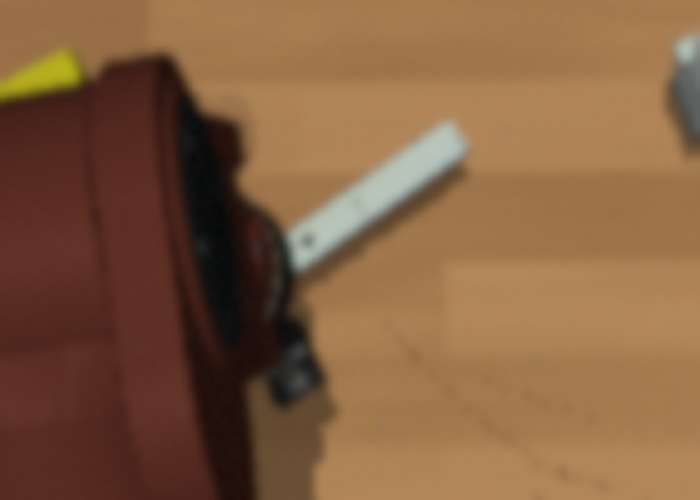

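```bash
python3 - <<'E'
from h import *
p=cv2.imread("pics/s2f.png"); cv2.imwrite("pics/s2z.png",cv2.resize(p[175:215,160:230],None,fx=11,fy=11,interpolation=cv2.INTER_CUBIC))
p=cv2.imread("pics/t2f.png"); cv2.imwrite("pics/t2z.png",cv2.resize(p[215:260,190:240],None,fx=13,fy=13,interpolation=cv2.INTER_CUBIC))
c=np.array([.4244,.2095,0.0579]);u=np.array([np.cos(-.9618),np.sin(-.9618),0]);v=np.array([-u[1],u[0],0])
w=lambda x,y,z:c+u*(.035+x/1e3)+v*y/1e3+np.array([0,0,z/1e3])
P=np.array([w(90,9,9),w(90,-9,9),w(90,-9,-9),w(0,0,9),w(30,0,9)])
print(((proj("side",P)-[160,175]+.5)*11-.5).round(0).tolist()); print(((proj("top",P)-[190,215]+.5)*13-.5).round(0).tolist())
E
```

```text
[[674.0, 253.0], [635.0, 288.0], [638.0, 348.0], [362.0, 179.0], [457.0, 209.0]]
[[524.0, 105.0], [579.0, 183.0], [584.0, 190.0], [156.0, 424.0], [288.0, 330.0]]
```

View pics/s2z.png

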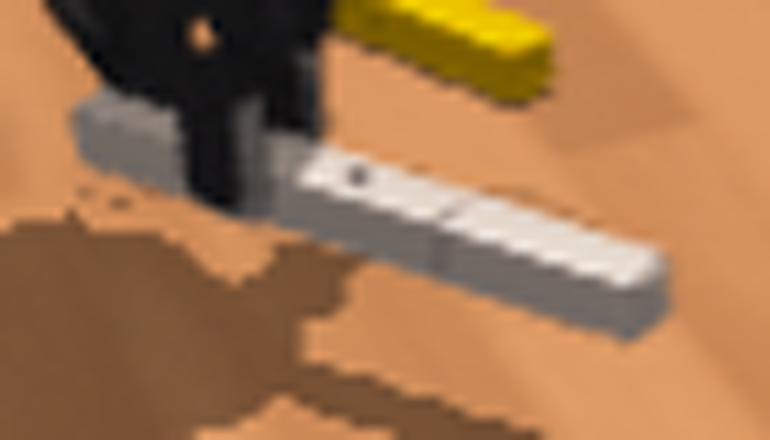

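View pics/t2z.png

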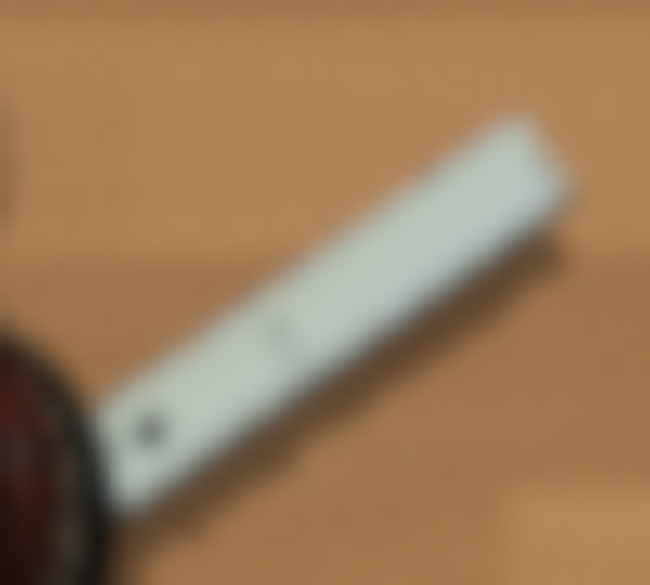

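```bash
python3 -m handwheel '[[[0,-0.005,0.025],[0.09,0,0],1],[[0,-0.01,0.055],[0.18,0,0],1],[[0,-0.0147,0.08],[0.2762,0,0.001],1],[[0.01,-0.0147,0.09],[0.2762,0,0.001],1],[[0.022,-0.0147,0.09],[0.2762,0,0.001],1],[[0.027,-0.0147,0.09],[0.2762,0,0.001],1],[[0.027,-0.0147,0.09],[0.2762,0,0.001],1],[[0.027,-0.0147,0.09],[0.2762,0,0.001],1]]'
python3 - <<'E'
from h import *
st(); plan(.4639,.1272,.1985,-1.238)
p,d=imaging.capture("side"); cv2.imwrite("pics/s3f.png",p); cv2.imwrite("pics/s3.png",cv2.resize(p[180:270,175:305],None,fx=6,fy=6,interpolation=cv2.INTER_CUBIC)); 
p,d=imaging.capture("top"); cv2.imwrite("pics/t3f.png",p); cv2.imwrite("pics/t3.png",cv2.resize(p[180:260,225:345],None,fx=6.5,fy=6.5,interpolation=cv2.INTER_CUBIC))
E
```

```text
t: 5.05
tool_pos: [0.4641, 0.1278, 0.1999]
ee_rot: [1.899, 1.57, 0.662]
wrist_force: [0.2, -0.9, -1.6]
gripper_width: 0.0164
t 5.05 q [-4.000e-03 -1.960e-01 -5.700e-01  1.196e+00  1.000e-03  1.233e+00] pos [0.4641 0.1278 0.1999] zyaw -1.237 xax [ 1.e-03  8.e-04 -1.e+00] F [ 0.21 -0.87 -1.63] T [0.016 0.003 0.02 ] w 0.0164
zsign 1 shift [ 0.0014 -0.0004  0.0005] rotvec [ 0.001  -0.0004 -0.0012] deg 0.1
```

View pics/s3.png

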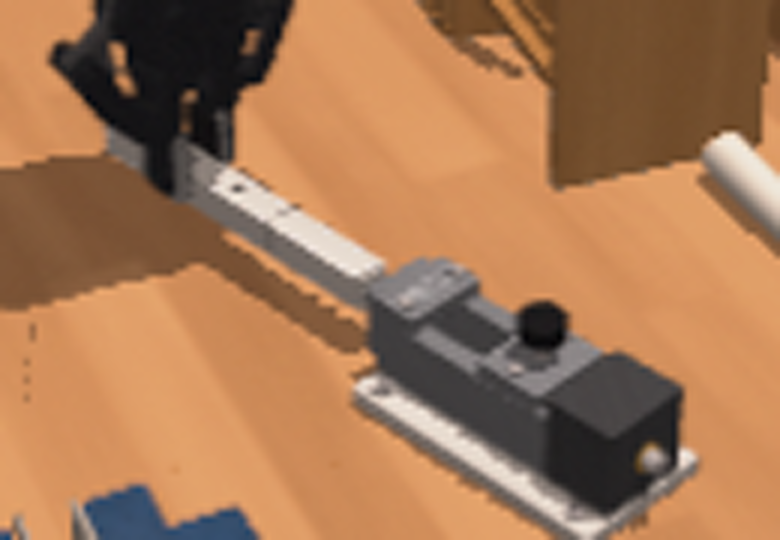

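View pics/t3.png

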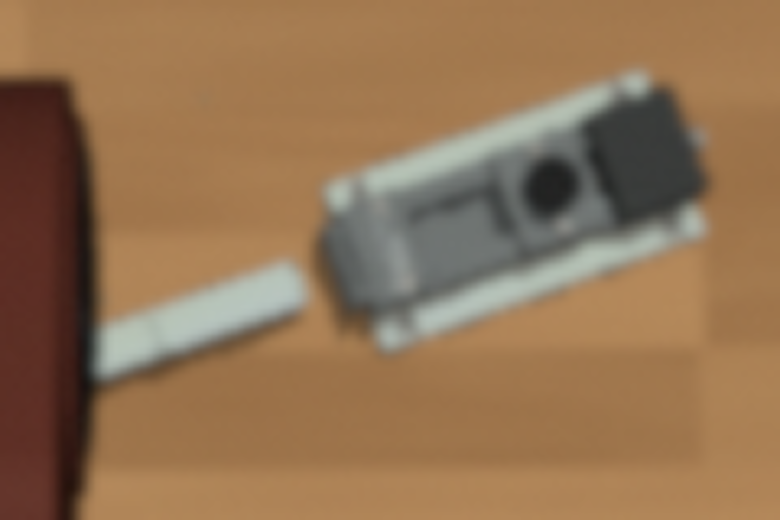

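```bash
python3 - <<'E'
from h import *
np.set_printoptions(precision=4,suppress=True)
p=cv2.imread("pics/t3f.png"); cv2.imwrite("pics/t3z.png",cv2.resize(p[212:245,236:280],None,fx=17,fy=17,interpolation=cv2.INTER_CUBIC))
c=np.array([.4641,.1278,.1999-.168]);u=np.array([np.cos(-1.237),np.sin(-1.237),0]);v=np.array([-u[1],u[0],0])
w=lambda x,y,z:c+u*(.034+x/1e3)+v*y/1e3+np.array([0,0,z/1e3])
P=np.array([w(90,9,9),w(90,-9,9),w(30,9,9),w(30,-9,9),w(30,0,9)])
print(((proj("top",P)-[236,212]+.5)*17-.5).round(0).tolist())
S=np.array([w(90,9,9),w(90,-9,9),w(90,-9,-9),w(30,0,9),w(0,0,9),w(30,-9,-9)])
print(((proj("side",S)-[175,180]+.5)*6-.5).round(0).tolist())
# jig features predicted
J=np.array([.5335,-.0742,0]);a=-1.238;ju=np.array([np.cos(a),np.sin(a),0]);jv=np.array([-ju[1],ju[0],0])
d=w(90,0,0)-J; print("front in jig frame",d@ju,d@jv,d[2])
k=lambda x,y,z:J+ju*x/1e3+jv*y/1e3+np.array([0,0,z/1e3])
for cam,off,f in(("top",(225,180),6.5),("side",(175,180),6)):
    print(cam,((proj(cam,np.array([k(-68,20.5,50),k(-68,-20.5,50),k(32,22,54),k(68,22,54),k(68,-22,54),k(32,-22,54),k(10,0,70),k(-68,35,10),k(-68,-35,10),k(68,-35,10),k(68,35,10)]))-off+.5)*f-.5).round(0).tolist())
E
```

```text
[[587.0, 129.0], [629.0, 244.0], [201.0, 267.0], [242.0, 383.0], [221.0, 325.0]]
[[387.0, 262.0], [357.0, 280.0], [358.0, 313.0], [280.0, 215.0], [237.0, 188.0], [267.0, 256.0]]
front in jig frame -0.08958892197070735 0.000522618106560504 0.031899999999999984
top [[340.0, 208.0], [377.0, 310.0], [586.0, 115.0], [674.0, 83.0], [716.0, 191.0], [627.0, 223.0], [557.0, 184.0], [323.0, 185.0], [385.0, 353.0], [710.0, 236.0], [646.0, 70.0]]
side [[440.0, 256.0], [370.0, 297.0], [615.0, 348.0], [683.0, 388.0], [609.0, 440.0], [541.0, 398.0], [539.0, 318.0], [464.0, 314.0], [348.0, 386.0], [583.0, 540.0], [698.0, 456.0]]
```

View pics/t3z.png

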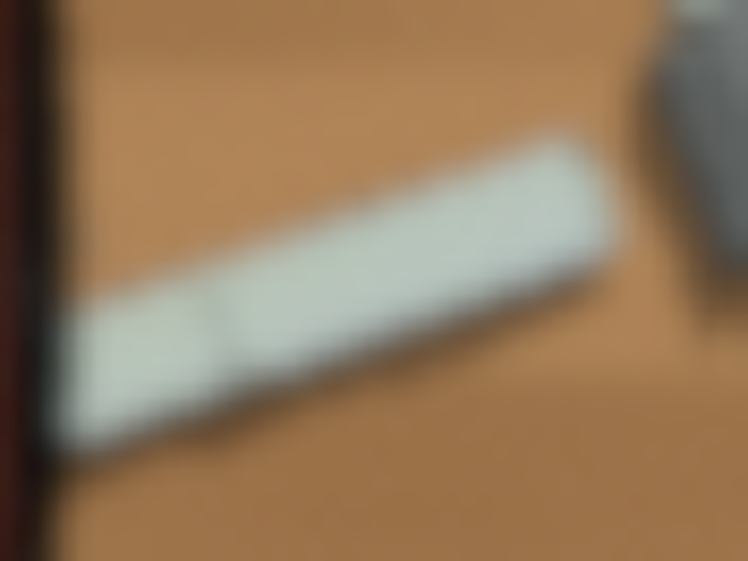

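```bash
python3 -m handwheel '[[[0.001,0,0.004],[0.001,0,-0.001],1],[[0.0014,-0.0003,0.01],[0.001,0,-0.001],1],[[0.0014,-0.0003,0.015],[0.001,0,-0.001],1],[[0.0014,-0.0003,0.02],[0.001,0,-0.001],1],[[0.0014,-0.0003,0.025],[0.001,0,-0.001],1],[[0.0014,-0.0003,0.03],[0.001,0,-0.001],1],[[0.0014,-0.0003,0.03],[0.001,0,-0.001],1]]'
python3 - <<'E'
from h import *
st(); plan(.4639+.03*.3272,.1272-.03*.945,.1985,-1.238)
E
```

```text
t: 6.02
tool_pos: [0.4738, 0.0986, 0.1983]
ee_rot: [-2.992, 1.57, 2.052]
wrist_force: [-0.1, 0.1, -0.9]
gripper_width: 0.0165
t 6.03 q [-0.066 -0.185 -0.563  1.193  0.     1.173] pos [0.4738 0.0986 0.1983] zyaw -1.2395 xax [-2.e-04  4.e-04 -1.e+00] F [-0.11  0.13 -0.86] T [0.056 0.043 0.022] w 0.0165
zsign 1 shift [-0.0002 -0.     -0.0003] rotvec [-0.0015 -0.0004  0.0001] deg 0.1
```

```bash
python3 -m handwheel '[[[0,0,0.005],[0,0,0],1],[[0,0,0.01],[0,0,0],1],[[0,0,0.015],[0,0,0],1],[[0,0,0.02],[0,0,0],1],[[0,0,0.025],[0,0,0],1],[[0,0,0.025],[0,0,0],1]]'
python3 - <<'E'
from h import *
st()
p,d=imaging.capture("side"); cv2.imwrite("pics/s4.png",cv2.resize(p[180:270,175:305],None,fx=6,fy=6,interpolation=cv2.INTER_CUBIC)); 
E
```

```text
t: 6.78
tool_pos: [0.482, 0.0749, 0.1983]
ee_rot: [-3.075, 1.57, 1.969]
wrist_force: [0.2, 1.0, -1.6]
gripper_width: 0.0165
t 6.78 q [-0.115 -0.173 -0.552  1.192  0.     1.125] pos [0.482  0.0749 0.1983] zyaw -1.2395 xax [-2.e-04  4.e-04 -1.e+00] F [ 0.2   1.01 -1.56] T [ 0.051  0.    -0.009] w 0.0165
```

View pics/s4.png

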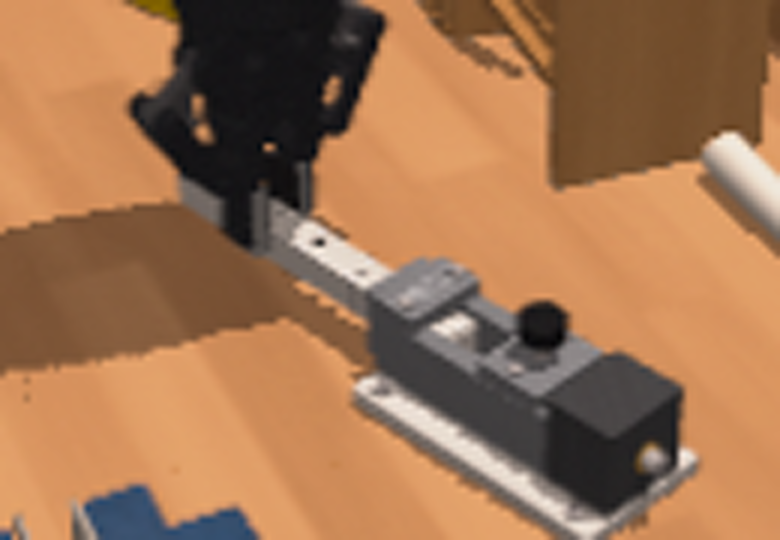

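```bash
python3 -m handwheel '[[[0,0,0.005],[0,0,0],1],[[0,0,0.01],[0,0,0],1],[[0,0,0.015],[0,0,0],1],[[0,0,0.02],[0,0,0],1],[[0,0,0.025],[0,0,0],1],[[0,0,0.03],[0,0,0],1],[[0,0,0.033],[0,0,0],1],[[0,0,0.033],[0,0,0],1]]'; python3 - <<'E'
from h import *
st()
E
```

```text
t: 7.82
tool_pos: [0.4927, 0.0439, 0.1982]
ee_rot: [-3.059, 1.57, 1.985]
wrist_force: [0.1, 0.4, -2.2]
gripper_width: 0.0164
t 7.83 q [-0.176 -0.15  -0.532  1.19   0.     1.063] pos [0.4927 0.0439 0.1982] zyaw -1.2393 xax [-2.e-04  5.e-04 -1.e+00] F [ 0.06  0.39 -2.16] T [-0.002  0.06  -0.004] w 0.0164
```

```bash
python3 -m handwheel '[[[0,0,0.003],[0,0,0],1],[[0,0,0.006],[0,0,0],1],[[0,0,0.008],[0,0,0],1],[[0,0,0.01],[0,0,0],1],[[0,0,0.012],[0,0,0],1],[[0,0,0.012],[0,0,0],1],[[0,0,0.012],[0,0,0],1]]'; python3 - <<'E'
from h import *
st(); o=sensors.get_obs(); print(o["wrist_force"]@[np.cos(-1.239),np.sin(-1.239),0])
E
```

```text
t: 8.7
tool_pos: [0.4963, 0.0331, 0.198]
ee_rot: [-2.991, 1.569, 2.053]
wrist_force: [-0.9, 5.8, -1.0]
gripper_width: 0.0164
t 8.7 q [-0.197 -0.14  -0.523  1.189  0.002  1.041] pos [0.4963 0.0331 0.198 ] zyaw -1.2385 xax [-9.0e-04  1.8e-03 -1.0e+00] F [-0.89  5.84 -0.96] T [1.226 0.31  0.055] w 0.0164
-5.807019283400301
```

```bash
python3 -m handwheel '[[[0,0,0.002],[0,0,0],1],[[0,0,0.004],[0,0,0],1],[[0,0,0.006],[0,0,0],1],[[0,0,0.0075],[0,0,0],1],[[0,0,0.009],[0,0,0],1],[[0,0,0.009],[0,0,0],1],[[0,0,0.009],[0,0,0],1],[[0,0,0.009],[0,0,0],1]]'; python3 - <<'E'
from h import *
st(); 
p,d=imaging.capture("side"); cv2.imwrite("pics/s5.png",cv2.resize(p[180:270,175:305],None,fx=6,fy=6,interpolation=cv2.INTER_CUBIC)); cv2.imwrite("pics/s5z.png",cv2.resize(p[235:275,265:305],None,fx=14,fy=14,interpolation=cv2.INTER_CUBIC))
p,d=imaging.capture("top"); cv2.imwrite("pics/t5.png",cv2.resize(p[185:235,270:345],None,fx=10,fy=10,interpolation=cv2.INTER_CUBIC))
o=sensors.get_obs(); print(o["wrist_force"]@[np.cos(-1.239),np.sin(-1.239),0])
E
```

```text
t: 9.7
tool_pos: [0.4988, 0.0253, 0.1978]
ee_rot: [-3.019, 1.567, 2.027]
wrist_force: [-3.8, 11.5, 0.1]
gripper_width: 0.0164
t 9.7 q [-0.213 -0.132 -0.516  1.189  0.003  1.025] pos [0.4988 0.0253 0.1978] zyaw -1.2377 xax [-0.0019  0.0038 -1.    ] F [-3.85 11.46  0.07] T [2.229 0.597 0.125] w 0.0164
-11.94153790908537
```

View pics/s5.png

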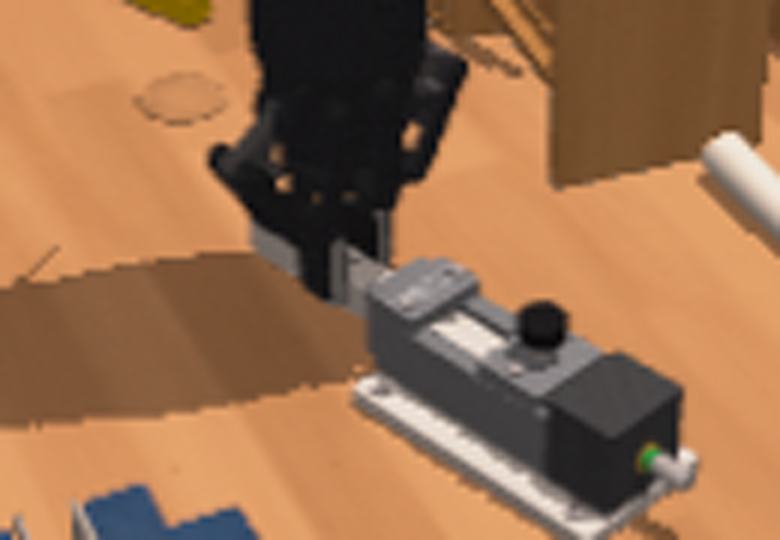

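View pics/s5z.png

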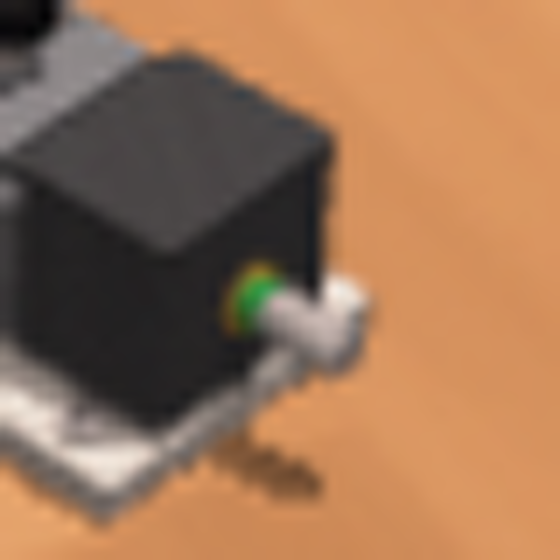

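View pics/t5.png

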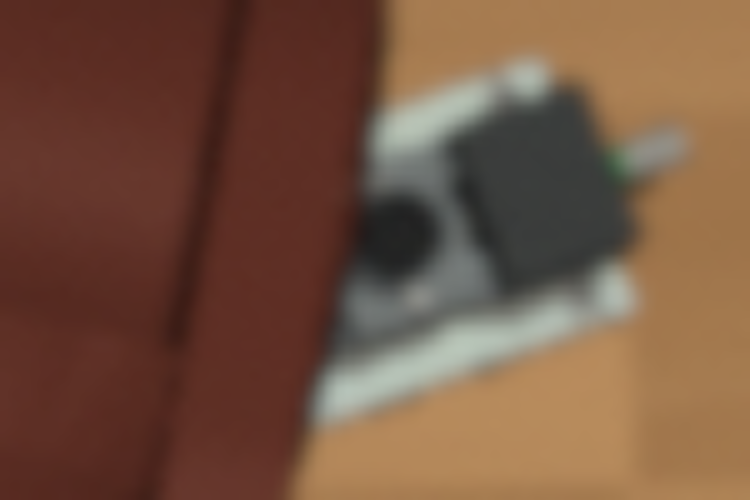

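```bash
python3 -m handwheel '[[[0,0,0],[0,0,0],1],[[0,0,0],[0,0,0],1],[[0,0,0],[0,0,0],1],[[0,0,0],[0,0,0],1],[[0,0,0],[0,0,0],1],[[0,0,0],[0,0,0],1],[[0,0,0],[0,0,0],1],[[0,0,0],[0,0,0],1]]'; python3 - <<'E'
from h import *
st(); o=sensors.get_obs(); print(o["wrist_force"]@[np.cos(-1.239),np.sin(-1.239),0])
p,d=imaging.capture("side"); cv2.imwrite("pics/s6.png",p); cv2.imwrite("pics/s6z.png",cv2.resize(p[235:275,265:305],None,fx=10,fy=10,interpolation=cv2.INTER_CUBIC))
E
```

```text
t: 10.8
tool_pos: [0.4988, 0.0253, 0.1978]
ee_rot: [-3.022, 1.567, 2.024]
wrist_force: [-3.7, 11.7, 0.2]
gripper_width: 0.0164
t 10.8 q [-0.213 -0.132 -0.516  1.189  0.003  1.025] pos [0.4988 0.0253 0.1978] zyaw -1.2377 xax [-0.0019  0.0038 -1.    ] F [-3.66 11.66  0.17] T [2.217 0.61  0.102] w 0.0164
-12.220967019337584
```

View pics/s6.png

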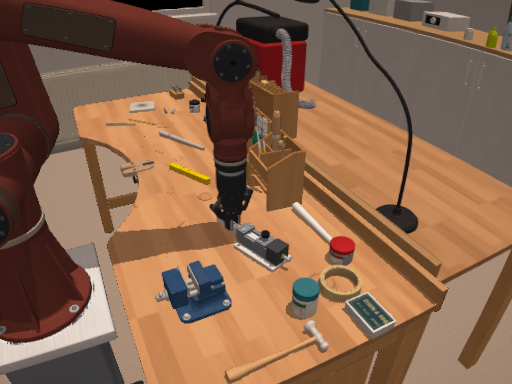

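View pics/s6z.png

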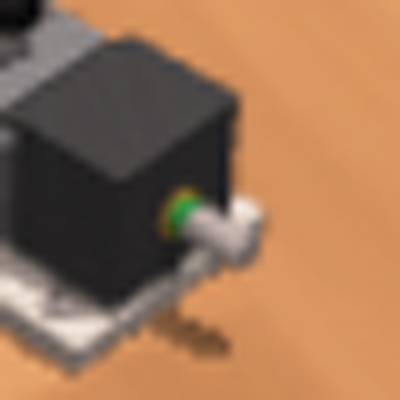

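The push is steady at about 12 N. The tail shows green with no red (crop pixel 182,213), and the other objects are where they were.

```bash
python3 -c "
from plant import robot; print(robot.job_done())"
```

```text
the job is handed in; nothing more can be done
None
```

The bar is in the drill jig and held against the spring stop with a steady push of about 12 N. I handed the job in at about 10.9 s with the gripper still closed and pushing.

- **Grip and insertion:** I gripped the plain bar about 35 mm behind its middle and lined it up with the bore using both cameras. It slid in with no force above sensor noise until it met the plunger.
- **Push:** the wrist sensor read 11.9 N along the bore, then 12.2 N after holding for another second. By the spring figures that is about 14 mm of plunger travel.
- **Plunger tail:** the last side picture shows green behind the stop block and no red.
- **Rest of the bench:** the jig, the ring stick, the tape and both pots look unmoved in the side picture.

Two small disagreements:
- The gripper read 16.4 mm on the 18 mm bar, though the bar did not slip visibly.
- The two cameras' jig positions differed by about 3 mm, mostly along the bore, which did not affect the fit.

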